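# Free the ring press's pawl and lower its ram onto the ring

### The arm

A 6-joint arm with a two-finger parallel gripper is mounted at the origin on the work surface. World frame = base frame: x ahead of the robot, y to its left, z up, the work surface at z = 0. Lengths are in m, angles in rad, forces in N, time in s.
With the tool pointing down it reaches from about 0.35 to 0.975 m from the base axis. Payload 4.9 kg.
Tool frame: the origin (TCP) lies on the mounting face of the last link; the fingertips stand 173 mm ahead of it and the grasp point (between the pads) lies 155 mm ahead of it; z points along the fingers, y is the line along which they close (so a half turn about z gives the same grasp; the last joint's range is limited). The gripper opens to 85 mm and grips with 20 to 120 N. Pads are 22 mm wide; open, the fingers measure 114 mm over their backs; the gripper's body (76 mm by 85 mm) begins 54 mm behind the grasp point. The pads swing forward as they close: fully open they stand 13 mm farther back than shut.
Start: joints at [1.118, 0.053, 1.613, -0, 1.476, -0.119], TCP at [0.205, 0.59, 0.405] pointing down, gripper open.
Joint ranges: [-3.01, 3.01], [-1.01, 2.22], [0.06, 2.58], [-1.02, 4.17], [0.09, 2.62], [-3.14, 3.14]. Speed limits (rad/s): [2.57, 2.57, 3.14, 3.14, 3.14, 3.14].

### API

Orientations are given as a rotation vector (axis times angle).
In Python, from station import monitor, eyes, finish_job gives the robot as it stands. The module is installed in compiled form; this text tells all that it offers.
- The arm moves only by the tool step_arm, never from a script. Its argument "commands" is a list of rows, each a list of 3 entries, a list of its own where there are three numbers: the opening in per cent of the stroke, from 0 (shut) to 100 (fully open), then the shift along the tool's x, y, z in mm, then the turn about the tool's z in degrees. In form: [[hand, [x, y, z], yaw], ...]. A call has 1 to 12 rows; each row is the pose to reach, as a shift and turn from the pose commanded when the call began, along the tool's axes at that moment; what a row does not reach only later rows make up. A row lasts 1/8 s, in which the tool goes at most 62.5 mm and 10.7 degrees, less where a joint would pass 70% of its speed; a pose out of reach is approached as far as the arm can. A call with a gripper value outside its range is refused whole. The fingers move at their own pace and stop on an object; "squeeze" is the grip in N (left out, the last holds). Time passes only in rows, so rows that repeat a pose let the fingers close. It gives the time, the measured TCP pose, the force, the opening and the grip force at its end, in the units of the state.
- monitor.get_obs(): the state, without advancing time (a new reading comes with each control period).
- eyes.get_image(name): name is "side" or "top" or "wrist"; returns the picture (384x512x3 uint8, red, green, blue); there is no depth.
- eyes.camera_info(name): a dict with "camera_matrix" (3x3 intrinsics, pixels), "extrinsics" (4x4, takes a point from camera to world coordinates). Camera axes: x right, y down, z forward; pixel columns grow to the right and rows downward; lengths in m; the calibration is good to about 2 mm. A picture is of the moment at which its call begins: read the wrist's pose just before it. camera_info takes no time and is no camera call; for the wrist camera it gives the pose at the moment of the call.
- finish_job(): hands the job in; it is judged then, once.
The state is a dict: "t": time; "q": joint angles; "dq": joint speeds; "effort": joint torques, N m; "tool_pos": TCP position; "tool_rot": TCP orientation; "contact_force": force on the tool from outside, world axes, zero at the start; "wrist_torque": the same for the moment, N m; "opening": finger opening in m; "grip_force": force on a finger pad.
Only numpy, scipy, OpenCV 4.12 (cv2) and the standard library are available. Lean on these libraries where they do the work, as an engineer would, in place of code of your own. Each camera call takes 0.05 s, during which the arm holds its last target. There are 200 camera calls.

### The job

The ram of the little ring press is held up by its red ratchet pawl. Take the blue-handled steel rod from its rests, put it under the pawl and flick the pawl up and over so that it stays thrown back clear of the rack (use the rod, never the gripper itself, on the pawl), and lay the rod gently down flat in the metal tray. With the pawl thrown back, lower the ram smoothly and gently, without letting it race down or hammering the ring, until it rests on the brass ring in the die; do not disturb the ring, the bottle or the brass punches, and let go of everything.

Things in the scene. Friction and masses are not known exactly. Their poses are not given: they have to be found in the camera images.
- press: Grey bench ring press, fixed, base 20 mm high, x -100 to 90, y -75 to 75 mm. Origin on the table under the base's middle; z up; x from its open front (towards the robot) to the column at its back; y to the left seen from the robot, the side of the rack teeth and pawl. Ram axis at x = -30, y = 0 mm. Column: x 40 to 85, y -38 to 22 mm, up to z = 205 mm.
- press_head (a point): Middle of the front face of the grey head that guides the ram: the head spans press x -54 to 40, y -30 to 12, z 135 to 205 mm. A steel bracket (x 14 to 28, y 8 to 94, z 140 to 175 mm) carries the pawl from behind; two thin pins run forward from it to x = -37 mm: the pivot, and a stop at y = 82, z = 164 mm for the thrown-back pawl.
- pawl_pivot (a point): Centre of the pawl's pivot on the press (fixed to the press, at its x = -30, y = 55, z = 150 mm); axes parallel to the press's. The pawl turns about the press's x direction here; round boss of radius 7.5 mm.
- pawl_nose (a point): Tip (radius 3 mm) of the red pawl, 46 mm from the pivot; the pawl is a bar 8 mm thick, 14 mm wide (along press x). Engaged, it leans 60 degrees from upright towards the ram (-y), its tip between rack teeth whose outer faces are at press y = 18 mm. The rod goes in under the bar from the front, in the open room between teeth and pivot boss (press y 18 to 47 mm).
- pawl (a joint): Pawl angle, rad: 0 = fully engaged in the rack (0 to about 0.3 at the start, as the tip may ride on a tooth), about 1.05 = upright, 1.92 = thrown back on its stop, leaning 50 degrees to the press's +y side. Its weight alone (65 g) makes it fall to whichever side of upright it is on; it turns easily.
- ram (a joint): Height of the ram above its lower stop, m: 0.045 to 0.070 at the start; it rests on the ring at 0.002. Upright steel bar 24 x 24 mm, about 0.7 kg, 5 mm teeth at 12 mm pitch, black knob on top. Snug guides (10 N friction) hold it wherever it is left: some 2 to 6 N pressed down lowers it. With the pawl engaged it goes down no more than about a tooth.
- ram_top (a point): Centre of the flat top of the black knob on the ram (34 mm diameter, 24 mm high); 0.255 m above the table plus the ram joint value.
- ring: Loose brass ring, 32 mm outside, 25 mm inside diameter, 14 mm high, lying flat in the shallow die under the ram. Origin at the centre of its underside.
- die_seat (a point): Centre of the floor of the 36 mm wide, 5 mm deep recess of the steel die, 45 mm above the table, on the ram axis.
- rod: The release rod, 220 mm long, 110 g: square blue handle 12 x 12 x 110 mm, then a round steel shaft of 8 mm diameter and 110 mm length. Origin on the underside below rod_mid; x along the rod towards the steel tip.
- rod_mid (a point): Point on the rod's axis near its balance point, on the handle, 145 mm behind the tip and 75 mm from the handle's end; the handle reaches 35 mm ahead of it. Best place to grasp. x towards the tip.
- rod_tip (a point): Tip of the rod's steel shaft, on its axis.
- board: Wooden board 260 x 150 x 25 mm, fixed. Origin on the table under its middle, x along its length. Two rests at x = -50 and +105 mm (each 12 mm long, 34 mm wide, with side lips, tops 51 to 53 mm above the table) carry the rod along the board's x, tip towards +x, its axis 51 mm above the table.
- tray: Metal tray 280 x 150 mm, fixed, rim 18 mm high, walls and floor 4 mm thick. Origin on the table under its middle, x along its length. Tray and board swap sides from one start to another.
- punch_a: Brass punch, 24 mm diameter, 40 mm high, standing on the board to the +y side of the rod, about 55 mm from it. Origin under its centre. To be left alone.
- punch_b: Brass punch, 28 mm diameter, 34 mm high, standing on the board to the -y side of the rod, about 55 mm from it. Origin under its centre. To be left alone.
- punch_c: Brass punch, 26 mm diameter, 36 mm high, standing on the tray's floor in its +y half (tray y 35 to 50 mm), leaving the other half free. Origin under its centre. To be left alone.
- bottle: Amber bottle, 44 mm diameter, 150 mm high, standing on the table in front of the press and to the right. Origin under its centre. To be left alone.
There are look-alikes about, which are no part of the job. Several things have the shape of the rod; the one meant has the colours described above.

How it is judged:
By the outcome, as a careful person would: the job done as asked, in the order asked, and still so for the second after the job is handed in, with the robot touching nothing.
It also fails if it takes over 72 s, if anything falls off the work surface, if the arm or the gripper's body presses on something with over 40 N, if the wrist force passes 120 N, or if a joint passes its speed limit or range.

## Working session

There is one attempt and no reset: what is moved stays moved. The work goes in short steps, Python scripts to look and compute and a tool call to move; the robot and the scene stay as the last step left them, time stands still between calls to the robot, and variables do not carry over. Pictures are saved under pics/ and viewed, at most 10 in all, crops included, and the job is handed in when it is done.

Besides the shell and the picture viewer there is one more tool, called after "Emit:" as a command line: name --argument value ..., lists and objects as JSON in quotes. step_arm: Moves the arm, as the interface text tells. Its arguments: {"type":"object","properties":{"commands":{"type":"array"},"squeeze":{"type":"number"}},"required":["commands"]}

```bash
mkdir -p pics; python3 - <<'E'
from station import monitor, eyes
import cv2, numpy as np
o=monitor.get_obs(); print(o['t'],o['tool_pos'],o['tool_rot'],o['opening'])
for n in ['side','top','wrist']:
    i=eyes.get_image(n); cv2.imwrite(f'pics/{n}0.png',i[:,:,::-1])
    c=eyes.camera_info(n); print(n,np.round(c['camera_matrix'],1).tolist(),np.round(c['extrinsics'],4).tolist())
a=cv2.imread('pics/side0.png');b=cv2.imread('pics/top0.png')
cv2.imwrite('pics/s0.png',cv2.resize(a,(800,600)));cv2.imwrite('pics/t0.png',cv2.resize(b,(800,600)))
E
```

```text
0.0 [0.2046589  0.59024806 0.40347892] [-5.21818363e-01 -3.09735336e+00  3.08484950e-03] 0.08510459976179009
side [[373.3, 0.0, 250.0], [0.0, 373.3, 191.2], [0.0, 0.0, 1.0]] [[0.8926, -0.3114, 0.3261, 0.0982], [-0.4509, -0.6269, 0.6354, -0.6298], [0.0066, -0.7141, -0.7, 1.0009], [0.0, 0.0, 0.0, 1.0]]
top [[457.6, 0.0, 250.2], [0.0, 457.6, 188.7], [0.0, 0.0, 1.0]] [[-0.0196, -0.9939, 0.1085, 0.3047], [-0.9998, 0.0198, 0.0005, 0.1094], [-0.0027, -0.1084, -0.9941, 1.688], [0.0, 0.0, 0.0, 1.0]]
wrist [[334.9, 0.0, 259.6], [0.0, 334.9, 191.1], [0.0, 0.0, 1.0]] [[0.3279, 0.8959, 0.2997, 0.1269], [0.9447, -0.31, -0.1069, 0.6161], [-0.0029, 0.3182, -0.948, 0.3736], [0.0, 0.0, 0.0, 1.0]]
```

View pics/s0.png

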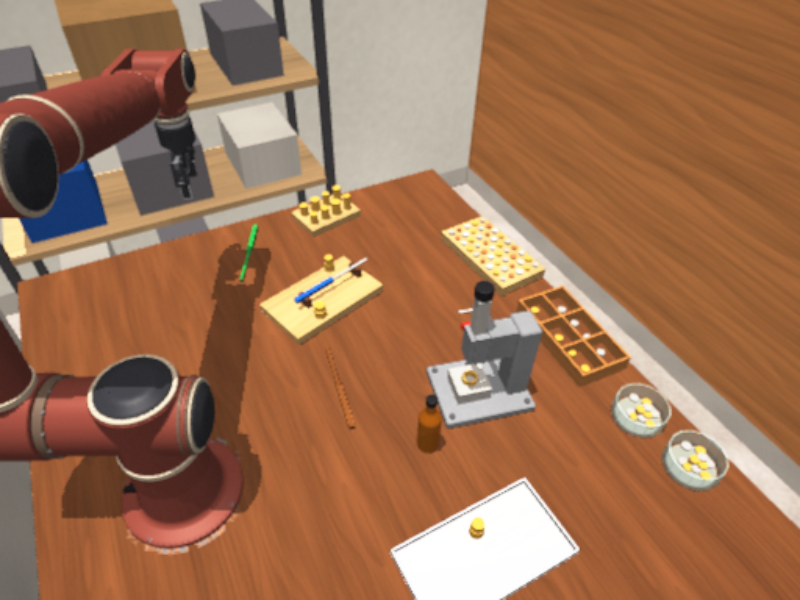

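View pics/t0.png

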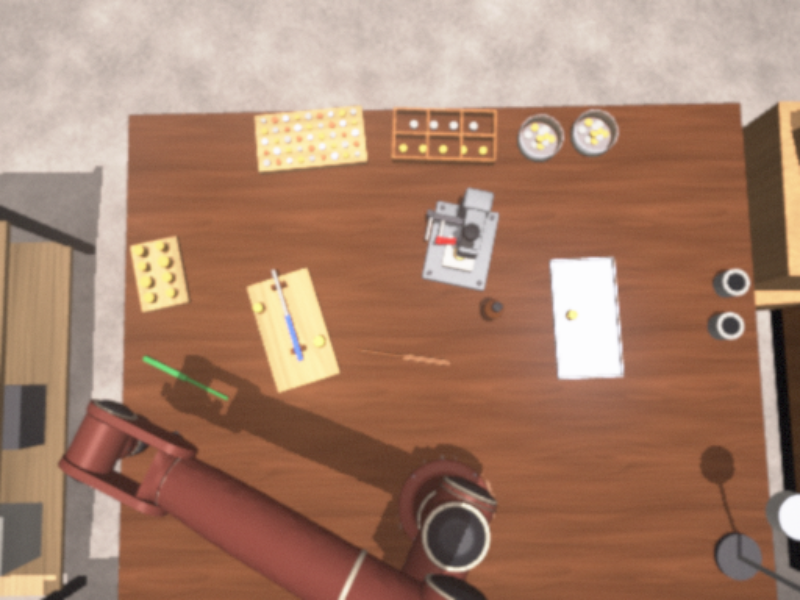

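The things that could be taken for the rod, in 800x600 top-view pixels: a green rod at (185,378), a brown twisted rod at (405,357), and the rod on the board with a blue handle (290,335) and steel shaft (278,285). Only the last has the right colours and lies on rests, so I'm choosing it. The press is at (460,240), the tray at (587,318) on the right, and the bottle at (490,308).

```bash
cat > h.py <<'E'
import numpy as np, cv2
from scipy.spatial.transform import Rotation as R
from station import monitor, eyes
def ray(c,px):
    K=c['camera_matrix'];E=c['extrinsics'];px=np.atleast_2d(px).astype(float)
    d=np.c_[px,np.ones(len(px))]@np.linalg.inv(K).T@E[:3,:3].T
    return E[:3,3],d
def onplane(c,px,z):
    o,d=ray(c,px); return o+d*((z-o[2])/d[:,2])[:,None]
def proj(c,P):
    E=c['extrinsics'];p=(np.atleast_2d(P)-E[:3,3])@E[:3,:3]@c['camera_matrix'].T
    return p[:,:2]/p[:,2:]
def tri(c1,p1,c2,p2):
    o1,d1=ray(c1,p1);o2,d2=ray(c2,p2);d1=d1[0];d2=d2[0]
    s=np.linalg.lstsq(np.c_[d1,-d2],o2-o1,rcond=None)[0]
    a=o1+s[0]*d1;b=o2+s[1]*d2;return (a+b)/2,np.linalg.norm(a-b)
def blobs(img,lo,hi,amin=15):
    m=cv2.inRange(cv2.cvtColor(img,cv2.COLOR_BGR2HSV),lo,hi)
    n,l,s,ce=cv2.connectedComponentsWithStats(m)
    return [(ce[i],s[i],l==i) for i in range(1,n) if s[i,4]>=amin]
def totool(v,o=None):
    o=o or monitor.get_obs(); return R.from_rotvec(o['tool_rot']).inv().apply(v)*1000
E
python3 - <<'E'
from h import *
T=cv2.imread('pics/top0.png');S=cv2.imread('pics/side0.png');ct=eyes.camera_info('top');cs=eyes.camera_info('side')
for n,I,c in(('top',T,ct),('side',S,cs)):
    for ce,s,m in blobs(I,(105,150,60),(125,255,255)):
        ys,xs=np.nonzero(m);P=onplane(c,np.c_[xs,ys],.057)[:,:2]
        mu=P.mean(0);v=np.linalg.svd(P-mu)[2][0] if len(P)<3000 else None
        if v is not None: t=(P-mu)@v;print(n,'blue',ce,s[4],mu,v,t.min(),t.max())
    for ce,s,m in blobs(I,(0,150,100),(4,255,255),5)+blobs(I,(174,150,100),(180,255,255),5): print(n,'red',ce,s)
    for ce,s,m in blobs(I,(0,0,200),(180,25,255),1500):
        r=cv2.minAreaRect(np.argwhere(m)[:,::-1].astype(np.float32));b=cv2.boxPoints(r)
        print(n,'white',s,onplane(c,b,.018)[:,:2].round(3).tolist())
a=cv2.resize(T[110:200,255:345],(400,400),interpolation=2);b=cv2.resize(S[170:275,265:355],(400,467),interpolation=2)[:400]
d=cv2.resize(T[165:255,150:240],(400,400),interpolation=2)
cv2.imwrite('pics/cr.png',cv2.resize(np.hstack([a,b,d]),(800,267)))
cv2.imwrite('pics/cr.png',np.vstack([np.hstack([a,b])[:,:],])) 
cv2.imwrite('pics/crod.png',d)
E
```

```text
top red [284.58333333 153.88888889] [279 152  12   4  36]
top white [ 352  165   47   78 3081] [[0.564, -0.265], [0.572, -0.419], [0.288, -0.424], [0.28, -0.273]]
side blue [ 44.37665198 131.91997063] 1362 [-0.08598362  0.94568271] [-0.28903843 -0.9573175 ] -0.23340301649426637 0.14609587977411667
side blue [199.63235294 185.72058824] 68 [0.38609679 0.33448922] [-0.95727021 -0.289195  ] -0.056585377141790266 0.04850108535513413
side red [79.45833333 35.16666667] [75 32 10  8 24]
side red [89.78125 34.     ] [84 32 13  5 32]
side red [66.61773399 55.72118227] [  23   32   91   44 1015]
side red [96.875 55.375] [94 54  6  4  8]
side red [103.06666667  59.4       ] [101  55   4   8  15]
side red [19.29022082 70.88012618] [  0  64  43  18 317]
side red [297.08333333 207.41666667] [295 206   6   5  12]
side red [ 43.8317757  248.02803738] [ 33 243  25  12 107]
side red [119.55555556 247.33333333] [118 244   4   7   9]
side red [ 47.16666667 250.33333333] [ 45 250   5   2   6]
side red [ 19.66666667 255.        ] [ 19 253   2   5   6]
side red [  8.87724551 274.09281437] [  0 260  19  28 3
[... 180 characters left out ...]
.0776699  276.32038835] [ 98 269  15  16 103]
side red [ 68.55555556 272.11111111] [ 65 271   8   3   9]
side red [ 77.5 273. ] [ 75 273   6   1   6]
side red [ 30.5        279.16666667] [ 30 278   3   4   6]
side red [137.4 286. ] [137 284   2   5   5]
side red [140.44444444 286.66666667] [139 284   4   6   9]
side red [145.18181818 292.54545455] [141 289   9  10  33]
side red [148.54054054 302.72972973] [144 297  11  13  37]
side red [143.66666667 310.16666667] [143 309   3   4   6]
side red [142.4 314.6] [141 314   4   3   5]
side red [ 96.31456954 331.07284768] [ 78 317  58  30 302]
side white [ 250  306  121   78 5382] [[0.284, -0.271], [0.593, -0.263], [0.567, -0.422], [0.289, -0.416]]
```

View pics/cr.png

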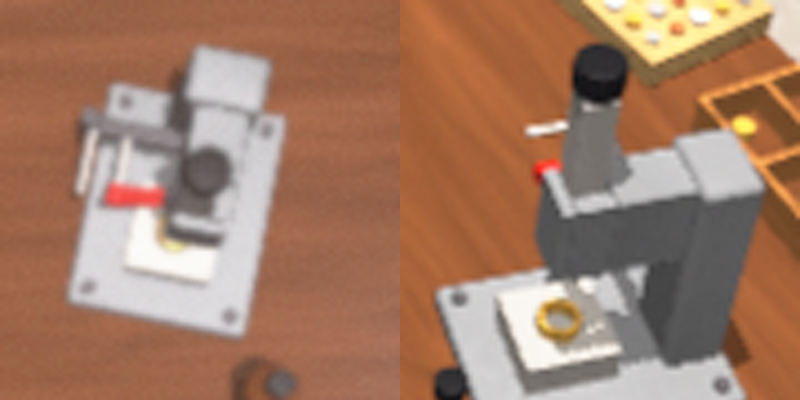

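View pics/crod.png

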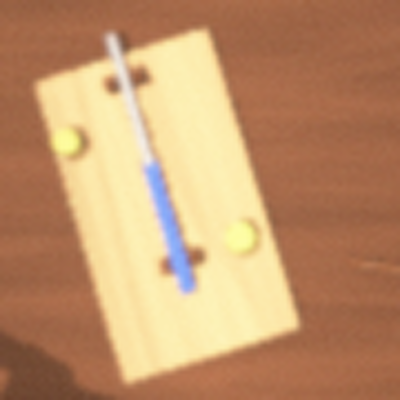

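The close crop confirms the choice: blue handle from (187,292) to (151,165) and steel tip at (110,36), lying on two dark rests with the punches at (68,142) and (240,236). In the press crop the base corners are (70,300), (112,84), (285,118) and (245,335), the knob is at (206,170), and the red pawl is at (107–163,195) on the press's left.

```bash
python3 - <<'E'
from h import *
ct=eyes.camera_info('top')
T=lambda u,o:np.array(o)+np.array(u,float)/4.4444-0.4
p=onplane(ct,T([(187,292),(151,165),(110,36)],(150,165)),.053)
print('rod',p.round(3).tolist());v=p[2]-p[0];L=np.linalg.norm(v);v/=L;print(L,np.degrees(np.arctan2(v[1],v[0])),'mid',p[0]+.075*v,p[2]-.145*v)
c=onplane(ct,T([(70,300),(112,84),(285,118),(245,335)],(255,110)),.02)[:,:2]
x=(c[1]+c[2]-c[0]-c[3])/2;y=(c[0]+c[1]-c[2]-c[3])/2
print('base',c.round(3).tolist(),np.linalg.norm(x),np.linalg.norm(y),np.degrees(np.arctan2(x[1],x[0])),np.degrees(np.arctan2(-y[0],y[1])))
th=np.arctan2(x[1],x[0]);ux=np.array([np.cos(th),np.sin(th)]);O=c.mean(0)+.005*ux
print('origin',O,'axis',O-.03*ux)
print('knob at .255+.06',onplane(ct,T([(206,170)],(255,110)),.315)[:,:2])
o=monitor.get_obs();r=R.from_rotvec(o['tool_rot']).as_matrix();print(r.round(3),o['q'],o['t'])
yw=np.degrees(np.arctan2(r[1,0],r[0,0]));print('tool x heading',yw)
E
```

```text
rod [[0.338, 0.322, 0.053], [0.441, 0.35, 0.053], [0.547, 0.383, 0.053]]
0.2171953637028473 16.410852931001365 mid [0.41041108 0.34279501 0.053     ] [0.4077207  0.34200263 0.053     ]
base [[0.528, 0.035], [0.71, -0.004], [0.678, -0.148], [0.496, -0.108]] 0.18591743741704725 0.1471943735087482 -12.285417262089952 -12.539366566427818
origin [ 0.60800903 -0.05722185] axis [ 0.57869604 -0.0508384 ]
knob at .255+.06 [[ 0.57678419 -0.04684735]]
[[-0.945  0.328 -0.001]
 [ 0.328  0.945 -0.002]
 [ 0.    -0.002 -1.   ]] [ 1.11802648e+00  5.32295488e-02  1.61399435e+00 -4.18447235e-05
  1.47603725e+00 -1.18988812e-01] 0.15
tool x heading 160.8759765636905
```

Emit:
step_arm --commands '[[70,[-20,-12,6],-3],[70,[-60,-37,18],-8],[70,[-110,-67,32],-15],[70,[-165,-100,48],-22],[70,[-215,-131,63],-29],[70,[-255,-156,75],-34],[70,[-274,-167,80],-36],[70,[-274,-167,80],-36],[70,[-274,-167,80],-36]]'

```text
t: 1.27
tool_pos: [0.4086, 0.3433, 0.3248]
tool_rot: [0.461, -3.107, -0.001]
contact_force: [-0.9, 0.5, 0.6]
opening: 0.0598
grip_force: 0.0
```

```bash
python3 - <<'E'
from h import *
c=eyes.camera_info('wrist');I=eyes.get_image('wrist')[:,:,::-1];o=monitor.get_obs()
cv2.imwrite('pics/w1.png',I);print(o['t'],o['tool_pos'],o['contact_force'])
r=R.from_rotvec(o['tool_rot']).as_matrix();print(np.degrees(np.arctan2(r[1,0],r[0,0])))
for ce,s,m in blobs(I,(105,150,60),(125,255,255),200):
    ys,xs=np.nonzero(m);P=onplane(c,np.c_[xs,ys],.057)[:,:2];b=cv2.minAreaRect(P.astype(np.float32)*1000)
    mu=P.mean(0);v=np.linalg.svd(P-mu,full_matrices=False)[2][0];t=(P-mu)@v
    print(ce,s,mu,v,np.degrees(np.arctan2(v[1],v[0])),t.min(),t.max(),b)
E
```

```text
1.325 [0.40850134 0.3435741  0.32496616] [0.93332149 0.1241312  1.05332368]
-163.08757240388107
```

View pics/w1.png

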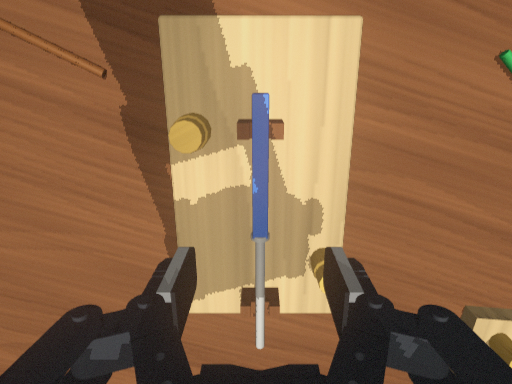

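The wrist view shows the blue handle from (261,93) to (261,237) and the shaft tip at (260,348). The rod runs nearly parallel to the tool x axis, with both punches well clear of the fingers.

```bash
python3 - <<'E'
from h import *
c=eyes.camera_info('wrist');o=monitor.get_obs()
p=onplane(c,[(261,93),(261,238)],.057);q=onplane(c,[(260,348)],.053)[0];q0=onplane(c,[(261,98)],.051)
v=p[1]-p[0];print(np.linalg.norm(v),np.degrees(np.arctan2(v[1],v[0])))
w=q-p[0];w[2]=0;print(np.linalg.norm(w),np.degrees(np.arctan2(w[1],w[0])));w/=np.linalg.norm(w)
print('mid from back',p[0]+.075*w,'from front',p[1]-.035*w,'from tip',q-.145*w)
m=(p[0]+.075*w+p[1]-.035*w+q-.145*w)/3;m[2]=.051
d=m-o['tool_pos'];d[2]=m[2]+.155+.011-o['tool_pos'][2];print(m,'shift',totool(d,o))
I=cv2.imread('pics/w1.png');print(cv2.cvtColor(I,cv2.COLOR_BGR2HSV)[[110,180,220],261])
E
```

```text
0.10941507678284275 16.97216644337665
0.22137539696462305 16.742170240665878
mid from back [0.41014069 0.34380515 0.057     ] from front [0.40945319 0.34405699 0.057     ] from tip [0.41145778 0.34420135 0.053     ]
[0.41035055 0.34402117 0.051     ] shift [ -1.86804995  -0.15165359 107.96665119]
[[115  95 161]
 [114 102 158]
 [111 126 154]]
```

Emit:
step_arm --commands '[[40,[-2,0,15],0],[40,[-2,0,40],0],[40,[-2,0,65],0],[40,[-2,0,88],0],[40,[-2,0,102],0],[40,[-2,0,108],0],[40,[-2,0,108],0],[5,[-2,0,108],0],[0,[-2,0,108],0],[0,[-2,0,108],0],[0,[-2,0,108],0],[0,[-2,0,108],0]]' --squeeze 60

```text
t: 2.82
tool_pos: [0.4114, 0.3438, 0.2179]
tool_rot: [-0.461, 3.106, 0.001]
contact_force: [-0.4, 0.3, 5.4]
opening: 0.0099
grip_force: 60.8
```

Emit:
step_arm --commands '[[0,[0,0,-10],0],[0,[0,0,-30],0],[0,[0,-10,-55],2],[0,[12,-35,-75],5],[0,[28,-80,-88],10],[0,[45,-130,-92],15],[0,[62,-180,-92],20],[0,[80,-230,-92],25],[0,[94,-270,-92],28],[0,[102,-297,-92],29.3],[0,[104,-305,-92],29.3],[0,[104,-305,-92],29.3]]'

```text
t: 4.32
tool_pos: [0.3997, 0.0215, 0.3085]
tool_rot: [-0.341, -3.123, -0.001]
contact_force: [0.2, 0.2, -1.5]
opening: 0.0102
grip_force: 59.9
```

```bash
python3 - <<'E'
from h import *
c=eyes.camera_info('wrist');I=eyes.get_image('wrist')[:,:,::-1];o=monitor.get_obs()
cv2.imwrite('pics/w2.png',I);print(o['t'],o['tool_pos'],o['contact_force'],o['opening'],o['grip_force'])
r=R.from_rotvec(o['tool_rot']).as_matrix();print(np.degrees(np.arctan2(r[1,0],r[0,0])))
# predicted pawl etc
O=np.array([.608,-.0572]);t=np.radians(-12.4);ux=np.array([np.cos(t),np.sin(t)]);uy=np.array([-ux[1],ux[0]])
W=lambda x,y,z:np.r_[O+x*ux+y*uy,z]
for n,P in dict(pivot=(-.037,.055,.15),stop=(-.037,.082,.164),nose=(-.037,.015,.173),baseFL=(-.1,.075,.02),baseFR=(-.1,-.075,.02),headTL=(-.054,.012,.205),headTR=(-.054,-.03,.205)).items(): print(n,proj(c,W(*P)).round(0))
print('tip pred',proj(c,np.r_[o['tool_pos'][:2]-.145*r[:2,0],o['tool_pos'][2]-.167]))
S=eyes.get_image('side')[:,:,::-1];T=eyes.get_image('top')[:,:,::-1]
cv2.imwrite('pics/s2.png',S);cv2.imwrite('pics/t2.png',T)
cv2.imwrite('pics/v2.png',np.vstack([np.hstack([cv2.resize(T[120:200,240:346],(400,300),interpolation=2),cv2.resize(S[165:255,235:355],(400,300),interpolation=2)]),np.hstack([cv2.resize(I[84:384,56:456],(400,300)),np.zeros((300,400,3),np.uint8)])]))
E
```

```text
4.375 [0.39976619 0.02191622 0.30852171] [-0.65484833  0.94926813 -0.26684982] 0.010048948237854799 59.917155504226685
167.60061273949137
pivot [[299. 534.]]
stop [[349. 565.]]
nose [[231. 588.]]
baseFL [[308. 310.]]
baseFR [[145. 310.]]
headTL [[217. 670.]]
headTR [[123. 669.]]
tip pred [[262.5448468  475.97519918]]
```

View pics/w2.png

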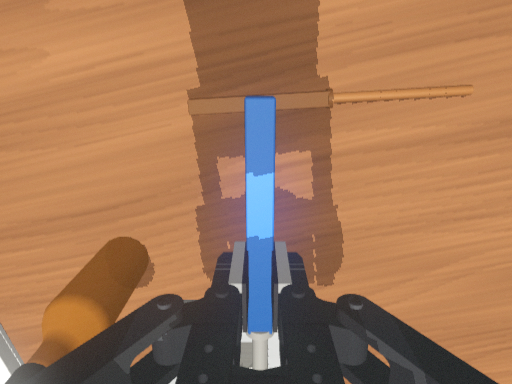

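View pics/v2.png

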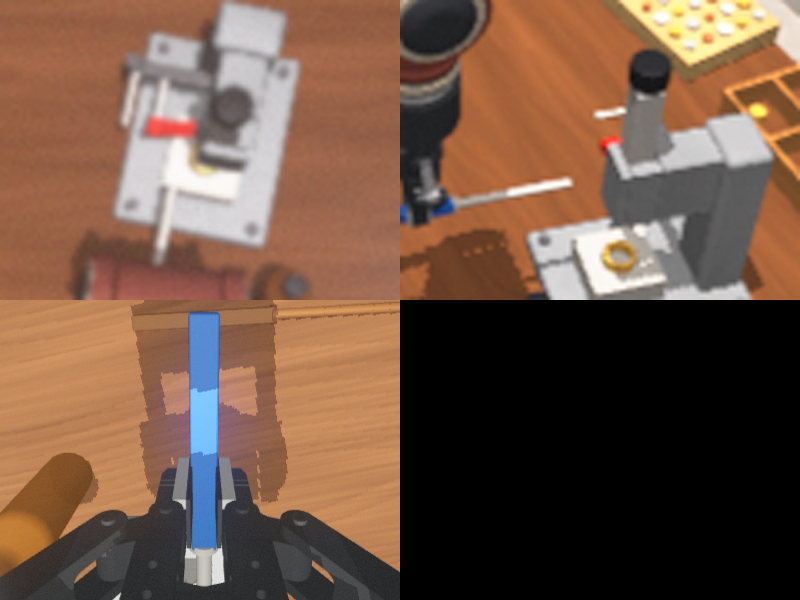

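In the top crop the rod's tip is just short of the red pawl (147–196,127), and the stop pin's front end is at (126,124). The side crop shows the rod held level, with the stop pin's end at (197,114) and the column's top corners visible. I'll fit the press pose from these corners.

```bash
python3 - <<'E'
from h import *
from scipy.optimize import least_squares
ct=eyes.camera_info('top');cs=eyes.camera_info('side');o=monitor.get_obs()
tp=lambda u,v:np.array([240+u/3.774-.4,120+v/3.75-.4]);sp=lambda u,v:np.array([235+u/3.3333-.35,165+v/3.3333-.35])
F=[(ct,tp(117,218),(-100,75,20)),(ct,tp(150,35),(90,75,20)),(ct,tp(298,62),(90,-75,20)),(ct,tp(265,245),(-100,-75,20)),
(ct,tp(222,3),(85,22,205)),(ct,tp(287,12),(85,-38,205)),(ct,tp(126,124),(-37,82,164)),
(cs,sp(308,122),(40,22,205)),(cs,sp(352,113),(85,22,205)),(cs,sp(370,157),(85,-38,205)),(cs,sp(327,170),(40,-38,205)),(cs,sp(197,114),(-37,82,164)),
(ct,tp(231,105),(-30,0,None)),(cs,sp(250,62),(-30,0,None))]
def W(p,P,h): 
    c,s=np.cos(p[2]),np.sin(p[2]);z=P[2]/1000 if P[2] is not None else .255+h
    return np.array([p[0]+(c*P[0]-s*P[1])/1000,p[1]+(s*P[0]+c*P[1])/1000,z])
f=lambda p:np.concatenate([proj(c,W(p,P,p[3]))[0]-x for c,x,P in F])
s=least_squares(f,[.608,-.0572,np.radians(-12.4),.06],loss='soft_l1',x_scale=[.01,.01,.01,.01]);p=s.x
print(p,np.degrees(p[2]));print(f(p).reshape(-1,2).round(1).tolist())
def inv(w): c,sn=np.cos(p[2]),np.sin(p[2]);d=w-p[:2];return np.array([c*d[0]+sn*d[1],-sn*d[0]+c*d[1]])*1000
r=R.from_rotvec(o['tool_rot']).as_matrix();m=o['tool_pos'][:2]
print('mid press',inv(m),'tip press',inv(m-.145*r[:2,0]))
# rod tip in both views, predicted
P=np.r_[m-.145*r[:2,0],o['tool_pos'][2]-.167]
print('tip pred top crop',(proj(ct,P)[0]-[240,120])*3.76,'side crop',(proj(cs,P)[0]-[235,165])*3.333+[400,0])
a=(tp(175,165));b=sp(571-400,182);print('tip tri',tri(ct,a,cs,b))
nz=W(p,(-30,15,173),0);print('pawl nose top',(proj(ct,nz)[0]-[240,120])*3.76,'pivot',(proj(ct,W(p,(-30,55,150),0))[0]-[240,120])*3.76)
E
```

```text
[ 0.60749148 -0.05581048 -0.2249714   0.0562524 ] -12.889911769169458
[[-1.4, -0.2], [0.1, -1.0], [0.5, -0.1], [-0.5, 0.9], [-0.2, -1.2], [0.3, -0.0], [-0.4, 0.7], [-1.7, -0.5], [-0.9, -0.4], [2.2, 0.9], [0.5, -0.3], [-0.7, 1.7], [0.7, 0.0], [0.3, 0.1]]
mid press [-219.8560763    29.78406015] tip press [-74.86288462  31.18652056]
tip pred top crop [167.88960401 181.47621943] side crop [569.79999108 181.35045433]
tip tri (array([ 0.54992079, -0.01032224,  0.14152933]), np.float64(0.016304755405135166))
pawl nose top [198.0639383  131.06651422] pivot [152.49776809 126.83355317]
```

Emit:
step_arm --commands '[[0,[-5,1,0],0.5],[0,[-15,1,0],0.5],[0,[-27,1,0],0.5],[0,[-39,1,0],0.5],[0,[-50,1,0],0.5],[0,[-58,1,0],0.5],[0,[-61,1,0],0.5],[0,[-61,1,0],0.5]]'

```text
t: 5.48
tool_pos: [0.4597, 0.0093, 0.3086]
tool_rot: [-0.354, -3.121, -0.0]
contact_force: [-0.2, -0.8, -0.3]
opening: 0.0099
grip_force: 59.9
```

```bash
cat > look.py <<'E'
import sys
from h import *
n=sys.argv[1];S=eyes.get_image('side')[:,:,::-1];T=eyes.get_image('top')[:,:,::-1];o=monitor.get_obs()
print(o['t'],o['tool_pos'],o['contact_force'],o['opening'])
cv2.imwrite(f'pics/s{n}.png',S);cv2.imwrite(f'pics/t{n}.png',T)
cv2.imwrite(f'pics/v{n}.png',np.hstack([cv2.resize(T[120:200,240:346],(400,300),interpolation=2),cv2.resize(S[165:255,235:355],(400,300),interpolation=2)]))
E
python3 look.py 3
```

```text
5.575 [0.45943296 0.00935619 0.30862289] [ 0.08290513 -0.22512284 -1.94421727] 0.01035271820295467
```

View pics/v3.png

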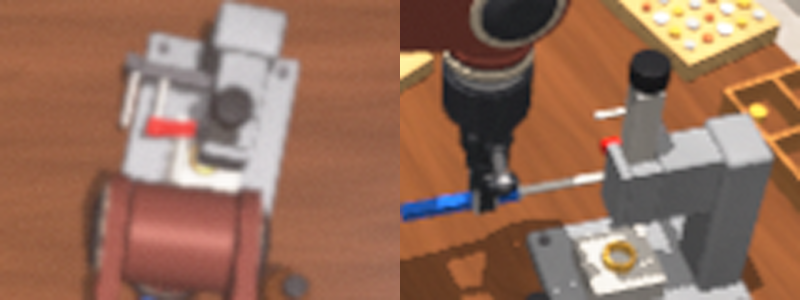

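The rod has gone in below the pawl without contact. The shaft passes behind the head in the side crop at (600,178). Now the lift and throw.

Emit:
step_arm --commands '[[0,[0,0,-6],0],[0,[0,0,-12],0],[0,[1,2,-18],0],[0,[0,4,-22],0],[0,[0,7,-26],0],[0,[0,11,-29],0],[0,[0,16,-31.5],0],[0,[0,21,-33],0],[0,[0,26,-33],0],[0,[0,30,-32.5],0],[0,[0,31,-32],0],[0,[0,31,-32],0]]'

```text
t: 7.08
tool_pos: [0.4665, 0.0396, 0.3405]
tool_rot: [-0.353, -3.121, 0.0]
contact_force: [0.4, 0.0, -0.8]
opening: 0.0101
grip_force: 59.9
```

```bash
python3 look.py 4; python3 - <<'E'
from h import *
for k in '34':
  for n in 'ts':
    I=cv2.imread(f'pics/{n}{k}.png')
    print(k,n,[(ce.round(1),s.tolist()) for ce,s,m in blobs(I,(0,150,100),(4,255,255),3)+blobs(I,(174,150,100),(180,255,255),3) if 265<ce[0]<330 and 140<ce[1]<220])
E
```

```text
7.175 [0.46654264 0.03947533 0.34062104] [ 0.79645062 -0.25515627 -1.59705438] 0.010322809692376507
3 t [(array([284.6, 153.9]), [279, 152, 13, 4, 38])]
3 s [(array([296.9, 207.5]), [295, 206, 6, 5, 11])]
4 t [(array([274.4, 151.6]), [272, 150, 6, 4, 21])]
4 s [(array([295.6, 197.7]), [293, 195, 6, 7, 29]), (array([297.1, 206.2]), [295, 204, 6, 7, 23])]
```

View pics/v4.png

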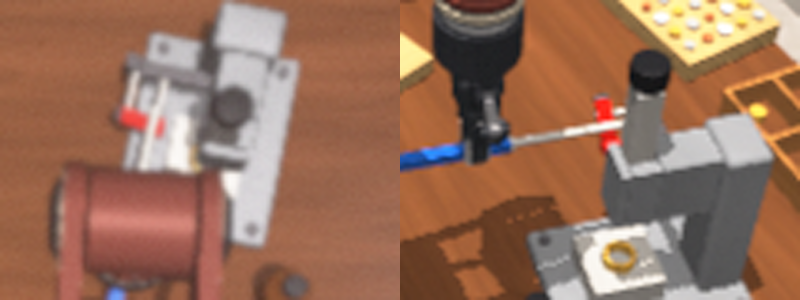

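The pawl is past upright and leaning towards +y, from (162,122) to (118,115) in the top crop. I'll ease the rod off and withdraw it.

Emit:
step_arm --commands '[[0,[0,-3,0],0],[0,[0,-5,0],0],[0,[8,-6,0],0],[0,[22,-6,0],0],[0,[40,-6,0],0],[0,[58,-6,-5],0],[0,[72,-6,-20],0],[0,[80,-6,-45],0],[0,[80,-6,-65],0],[0,[80,-6,-72],0],[0,[80,-6,-72],0]]'

```text
t: 8.55
tool_pos: [0.3875, 0.0515, 0.4129]
tool_rot: [0.354, 3.121, 0.0]
contact_force: [-0.3, -0.1, -1.7]
opening: 0.0102
grip_force: 59.9
```

```bash
python3 look.py 5; python3 - <<'E'
from h import *
I=cv2.imread('pics/t5.png');J=cv2.imread('pics/s5.png');o=monitor.get_obs();ct=eyes.camera_info('top');cs=eyes.camera_info('side')
for A in (I,J): print([(ce.round(1),s.tolist()) for ce,s,m in blobs(A,(0,150,100),(4,255,255),3)+blobs(A,(174,150,100),(180,255,255),3) if 265<ce[0]<330 and 140<ce[1]<220])
# pawl predicted
p=np.array([.6075,-.0558]);t=-.225;c,s=np.cos(t),np.sin(t)
for nm,a in (('eng',-60),('back',50)):
    w=lambda x,y,z:np.r_[p+np.array([c*x-s*y,s*x+c*y])/1000,z/1000]
    P=w(-30,55+46*np.sin(np.radians(a)),150+46*np.cos(np.radians(a)));print(nm,proj(ct,P),proj(cs,P))
# tray and its punch
T0=cv2.imread('pics/top0.png')
for ce,st,m in blobs(T0,(15,100,100),(40,255,255),10):
    if st[0]>350 and 190<ce[1]<215: print('punch_c',ce,onplane(ct,ce,.04))
m=cv2.inRange(cv2.cvtColor(T0,cv2.COLOR_BGR2HSV),(0,0,150),(180,60,255));m=cv2.morphologyEx(m,cv2.MORPH_CLOSE,np.ones((5,5)))
n,l,st,ce=cv2.connectedComponentsWithStats(m)
for i in range(1,n):
    if 350<ce[i][0]<400 and 190<ce[i][1]<215 and st[i,4]>1000:
        b=cv2.boxPoints(cv2.minAreaRect(np.argwhere(l==i)[:,::-1].astype(np.float32)));print(st[i],onplane(ct,b,.018)[:,:2].round(4).tolist())
E
```

```text
8.65 [0.38730998 0.05150326 0.41167183] [-0.44478162  0.08568934 -1.20624075] 0.010213878147451672
[(array([276.8, 152.2]), [272, 150, 11, 6, 37])]
[(array([296.3, 201.7]), [293, 195, 8, 16, 67])]
eng [[292.62555658 154.84576695]] [[302.69263675 213.71776756]]
back [[270.78786476 149.98724881]] [[294.76536064 194.88795023]]
[ 351  164   49   79 3359] [[0.5668, -0.2614], [0.5751, -0.4221], [0.2864, -0.4269], [0.2784, -0.2692]]
```

The pawl is on its stop: its tip is seen at pixel (272,150), against a predicted (271,150). Next the rod goes to the free half of the tray.

Emit:
step_arm --commands '[[0,[-3,-12,0],0],[0,[-12,-45,0],-1],[0,[-24,-95,0],-3],[0,[-37,-150,0],-5],[0,[-50,-205,0],-8],[0,[-63,-260,0],-10],[0,[-76,-315,0],-12],[0,[-88,-365,15],-14],[0,[-97,-402,40],-14.2],[0,[-101,-417,75],-14.2],[0,[-101,-417,110],-14.2],[0,[-101,-417,120],-14.2]]'

```text
t: 10.15
tool_pos: [0.391, -0.3773, 0.2889]
tool_rot: [0.033, -3.137, -0.008]
contact_force: [0.1, 0.4, -0.6]
opening: 0.0099
grip_force: 59.9
```

```bash
python3 - <<'E'
from h import *
c=eyes.camera_info('wrist');I=eyes.get_image('wrist')[:,:,::-1];o=monitor.get_obs()
cv2.imwrite('pics/w6.png',I);print(o['t'],o['tool_pos'],o['contact_force'],o['opening'])
r=R.from_rotvec(o['tool_rot']).as_matrix();print(np.degrees(np.arctan2(r[1,0],r[0,0])))
E
```

```text
10.2 [ 0.39127731 -0.37716228  0.28922291] [-0.50599893  0.88701105 -2.79995877] 0.01000033455158107
-178.7634040523368
```

View pics/w6.png

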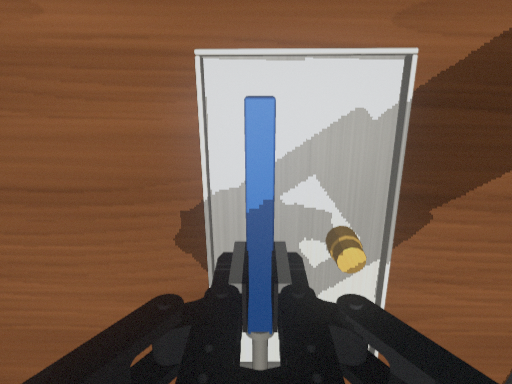

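The tray's near rim runs from (197,52) to (416,50). The rod at column 260 is about 33 mm off the tray's midline on the free side, and the punch is clear at (347,250). Lowering slowly.

Emit:
step_arm --commands '[[0,[0,0,8],0],[0,[0,0,28],0],[0,[0,0,52],0],[0,[0,0,75],0],[0,[0,0,92],0],[0,[0,0,101],0],[0,[0,0,106],0],[0,[0,0,109],0],[0,[0,0,110],0],[0,[0,0,110.5],0],[0,[0,0,110.5],0]]'

```text
t: 11.58
tool_pos: [0.3925, -0.3776, 0.1825]
tool_rot: [-0.035, 3.141, -0.001]
contact_force: [-0.0, 0.0, -1.8]
opening: 0.0105
grip_force: 59.9
```

Emit:
step_arm --commands '[[0,[0,0,1.5],0],[0,[0,0,3],0],[0,[0,0,4],0],[0,[0,0,4.5],0],[0,[0,0,4.5],0]]'

```text
t: 12.2
tool_pos: [0.3924, -0.3774, 0.1779]
tool_rot: [0.035, -3.141, -0.001]
contact_force: [-1.4, 1.8, 1.0]
opening: 0.0104
grip_force: 62.0
```

Emit:
step_arm --commands '[[12,[0,0,0],0],[14,[0,0,0],0],[18,[0,0,0],0],[25,[0,0,0],0],[32,[0,0,0],0],[32,[0,0,0],0],[32,[0,0,-3],0],[32,[0,0,-15],0],[32,[0,0,-40],0],[32,[0,0,-75],0],[32,[0,0,-110],0],[32,[0,0,-120],0]]' --squeeze 20

```text
t: 13.7
tool_pos: [0.393, -0.3782, 0.3015]
tool_rot: [-0.035, 3.138, -0.008]
contact_force: [-0.5, 0.1, 0.4]
opening: 0.0276
grip_force: 0.0
```

```bash
python3 - <<'E'
from h import *
I=eyes.get_image('wrist')[:,:,::-1];o=monitor.get_obs()
cv2.imwrite('pics/w7.png',I);print(o['t'],o['tool_pos'],o['contact_force'],o['opening'])
p=np.array([.6075,-.0558]);t=-.225;a=p-.03*np.array([np.cos(t),np.sin(t)]);print('ram axis',a)
E
```

```text
13.75 [ 0.39298035 -0.37809219  0.3012424 ] [-0.07752476 -0.96701223  0.9926047 ] 0.02743136120544376
ram axis [ 0.57825618 -0.04910681]
```

View pics/w7.png

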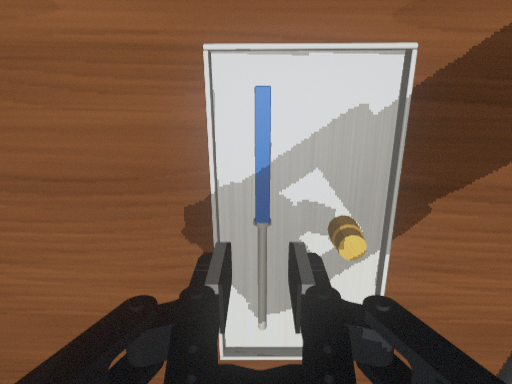

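The rod lies flat in the tray, clear of the walls and the punch. Next is the ram: fingers shut, moving over the knob.

Emit:
step_arm --commands '[[0,[0,0,-12],0],[0,[0,0,-45],0],[0,[-5,8,-90],0],[0,[-16,28,-135],0],[0,[-36,62,-175],0],[0,[-65,110,-200],0],[0,[-95,160,-209],0],[0,[-125,212,-209],0],[0,[-155,262,-209],0],[0,[-178,301,-209],0],[0,[-190,321,-209],0],[0,[-192,325,-209],0]]' --squeeze 40

```text
t: 15.25
tool_pos: [0.5776, -0.0471, 0.5051]
tool_rot: [0.038, -3.138, -0.001]
contact_force: [-0.1, -0.5, 1.2]
opening: 0.0002
grip_force: 0.0
```

```bash
python3 - <<'E'
from h import *
o=monitor.get_obs();S=eyes.get_image('side')[:,:,::-1];cv2.imwrite('pics/s8.png',S);cs=eyes.camera_info('side')
print(o['t'],o['tool_pos'],o['tool_rot'],o['contact_force'],o['opening'])
for k in ('s5','s8'):
  A=cv2.imread(f'pics/{k}.png'); print(k,[(ce.round(1),s.tolist()) for ce,s,m in blobs(A,(0,150,100),(4,255,255),3)+blobs(A,(174,150,100),(180,255,255),3) if 265<ce[0]<330 and 140<ce[1]<220])
# dark knob in earlier side picture, column profile
A=cv2.cvtColor(cv2.imread('pics/s5.png'),cv2.COLOR_BGR2GRAY)[165:225,290:330]
n,l,s,c=cv2.connectedComponentsWithStats((A<60).astype(np.uint8));print([(s[i]+[290,165,0,0,0]).tolist() for i in range(1,n) if s[i,4]>20])
for h in (.05,.055,.06): print(h,proj(cs,[.578,-.049,.255+h]),proj(cs,[.578,-.049,.231+h]))
E
```

```text
15.25 [ 0.57762683 -0.04711818  0.50507104] [ 3.83903439e-02 -3.13834046e+00 -8.69834055e-04] [-0.07311408 -0.52968798  1.15545289] 0.00019746712372906356
s5 [(array([296.3, 201.7]), [293, 195, 8, 16, 67])]
s8 [(array([296.1, 201.3]), [293, 195, 7, 16, 62])]
[[304, 180, 12, 13, 130]]
0.05 [[309.61452447 185.06175828]] [[308.58353579 191.37783931]]
0.055 [[309.83363476 183.71943669]] [[308.79554047 190.0790484 ]]
0.06 [[310.05427032 182.367771  ]] [[309.00899669 188.77136497]]
```

Emit:
step_arm --commands '[[0,[0,-1,3],0],[0,[0,-1,8],0],[0,[0,-1,12],0],[0,[0,-1,14],0],[0,[0,-1,16],0],[0,[0,-1,18],0],[0,[0,-1,20],0],[0,[0,-1,22],0],[0,[0,-1,24],0],[0,[0,-1,26],0]]'

```text
t: 16.55
tool_pos: [0.5772, -0.0492, 0.4811]
tool_rot: [-0.035, 3.141, -0.0]
contact_force: [-0.8, -0.4, 2.8]
opening: -0.0001
grip_force: 1.3
```

Emit:
step_arm --commands '[[0,[0,0,2.5],0],[0,[0,0,5],0],[0,[0,0,7.5],0],[0,[0,0,10],0],[0,[0,0,12.5],0],[0,[0,0,15],0],[0,[0,0,17.5],0],[0,[0,0,20],0]]'

```text
t: 17.55
tool_pos: [0.5772, -0.0493, 0.4606]
tool_rot: [-0.035, 3.141, 0.0]
contact_force: [-0.3, 0.7, 2.6]
opening: -0.0001
grip_force: 1.3
```

```bash
python3 - <<'E'
from h import *
o=monitor.get_obs();S=eyes.get_image('side')[:,:,::-1];cv2.imwrite('pics/s9.png',S)
print(o['t'],o['tool_pos'],o['contact_force'])
for k in ('s5','s8','s9'):
  A=cv2.imread(f'pics/{k}.png'); print(k,[(ce.round(1),s.tolist()) for ce,s,m in blobs(A,(0,150,100),(4,255,255),3)+blobs(A,(174,150,100),(180,255,255),3) if 265<ce[0]<330 and 140<ce[1]<220])
  print(cv2.cvtColor(A,cv2.COLOR_BGR2GRAY)[170:215:2,309])
E
```

```text
17.55 [ 0.57719301 -0.04925494  0.46056127] [-0.32785103  0.69491643  2.63110178]
s5 [(array([296.3, 201.7]), [293, 195, 8, 16, 67])]
[234 225 112 111 108  47  47  49  56  24  20  24 135 114 114 115 114 114
 116 115 116 114 210]
s8 [(array([296.1, 201.3]), [293, 195, 7, 16, 62])]
[ 96 109 113 102 102  30  31  32  35  23  22  22 137 116 116 116 115 116
 117 116 117 114 212]
s9 [(array([296.1, 201.5]), [293, 195, 7, 16, 62])]
[ 31  32  33  30  29  33  47  90  72  56  47  52  22  24  58 116 116 117
 117 116 116 115 192]
```

The ram is following: the knob's lower edge has moved 5 px in the side picture, and contact stays at 3 N.

Emit:
step_arm --commands '[[0,[0,0,2.5],0],[0,[0,0,5],0],[0,[0,0,7.5],0],[0,[0,0,10],0],[0,[0,0,12.5],0],[0,[0,0,15],0],[0,[0,0,17.5],0],[0,[0,0,20],0],[0,[0,0,22],0],[0,[0,0,23.5],0],[0,[0,0,24.5],0]]'

```text
t: 18.98
tool_pos: [0.5772, -0.0493, 0.4361]
tool_rot: [-0.035, 3.141, -0.0]
contact_force: [0.2, 1.0, 2.0]
opening: -0.0004
grip_force: 1.2
```

Emit:
step_arm --commands '[[0,[0,0,0.5],0],[0,[0,0,1],0],[0,[0,0,1.5],0],[0,[0,0,2],0],[0,[0,0,2.5],0],[0,[0,0,3],0]]'

```text
t: 19.73
tool_pos: [0.5772, -0.0492, 0.4332]
tool_rot: [-0.035, 3.141, -0.0]
contact_force: [0.8, 0.8, 1.5]
opening: -0.0001
grip_force: 1.2
```

Emit:
step_arm --commands '[[0,[0,0,0.4],0],[0,[0,0,0.8],0],[0,[0,0,1.2],0],[0,[0,0,1.6],0]]'

```text
t: 20.23
tool_pos: [0.5772, -0.0493, 0.4316]
tool_rot: [0.035, -3.141, -0.0]
contact_force: [0.8, 0.9, 2.0]
opening: 0.0002
grip_force: 1.2
```

Emit:
step_arm --commands '[[0,[0,0,0.3],0],[0,[0,0,0.6],0],[0,[0,0,0.9],0],[0,[0,0,1.2],0]]'

```text
t: 20.72
tool_pos: [0.5772, -0.0493, 0.4304]
tool_rot: [-0.035, 3.141, -0.0]
contact_force: [-0.1, 0.8, 3.8]
opening: -0.0002
grip_force: 1.8
```

Emit:
step_arm --commands '[[0,[0,0,0.2],0],[0,[0,0,0.4],0],[0,[0,0,0.6],0]]'

```text
t: 21.1
tool_pos: [0.5772, -0.0492, 0.4304]
tool_rot: [-0.035, 3.141, -0.0]
contact_force: [-1.0, 0.4, 5.4]
opening: -0.0
grip_force: 2.8
```

Emit:
step_arm --commands '[[0,[0,0,0.3],0],[0,[0,0,0.6],0],[0,[0,0,0.6],0]]'

```text
t: 21.48
tool_pos: [0.5771, -0.0492, 0.4304]
tool_rot: [-0.035, 3.141, -0.0]
contact_force: [-1.9, 0.9, 6.8]
opening: 0.0002
grip_force: 3.5
```

The ram has seated on the ring: z is fixed at 0.4304 while the force climbs gently. Backing off.

Emit:
step_arm --commands '[[0,[0,0,-1],0],[0,[0,0,-3],0],[0,[0,0,-10],0],[0,[0,0,-30],0],[0,[0,0,-60],0],[0,[0,0,-85],0],[0,[0,0,-90],0],[0,[0,0,-90],0]]'

```text
t: 22.48
tool_pos: [0.5771, -0.0492, 0.5195]
tool_rot: [-0.035, 3.141, -0.0]
contact_force: [0.3, 0.6, -0.4]
opening: -0.0003
grip_force: 0.0
```

```bash
python3 - <<'E'
from h import *
o=monitor.get_obs();S=eyes.get_image('side')[:,:,::-1];cv2.imwrite('pics/s10.png',S);cs=eyes.camera_info('side')
print(o['t'],o['tool_pos'],o['contact_force'],np.abs(o['dq']).max())
A=S.copy();print([(ce.round(1),s.tolist()) for ce,s,m in blobs(A,(0,150,100),(4,255,255),3)+blobs(A,(174,150,100),(180,255,255),3) if 265<ce[0]<330 and 140<ce[1]<220])
for x in (307,308): print(cv2.cvtColor(A,cv2.COLOR_BGR2GRAY)[180:216,x])
for h in (.002,.01): print(h,proj(cs,[.578,-.049,.255+h]),proj(cs,[.578,-.049,.231+h]))
B=cv2.imread('pics/side0.png')
for I in (B,A): print([(ce.round(1),s[4]) for ce,s,m in blobs(I,(8,120,60),(35,255,255),8) if 260<ce[0]<330 and 210<ce[1]<300 or 300<ce[0]<315 and 330<ce[1]<345])
E
```

```text
22.475 [ 0.57714109 -0.04924606  0.51953781] [ 0.33630039  0.60095257 -0.40937367] 0.03161480213681367
[(array([296.1, 201.4]), [293, 195, 7, 16, 63])]
[121 122 121 119 120 120 119 119 117 115 116 116 104  61  30  32  36  42
  45  51  52  49  24  22  22  23  80 126 114 114 114 115 116 139 187 207]
[118 121 121 122 119 119 120 121 119 116 114 114 108  74  30  33  30  31
  40  51  51  50  23  23  23  23  70 114 115 115 115 115 116 154 207 207]
0.002 [[307.58565918 197.49106793]] [[306.61932467 203.41106214]]
0.01 [[307.91470459 195.47525773]] [[306.9380243  201.45863268]]
[(array([300.4, 241.6]), np.int32(50)), (array([304.9, 337.7]), np.int32(87))]
[(array([299.3, 243.7]), np.int32(30)), (array([304.9, 337.7]), np.int32(86))]
```

```bash
python3 -c "
from station import finish_job
print(finish_job())"
```

```text
the job is handed in; nothing more can be done
None
```

The job is handed in: the pawl is thrown back on its stop, the rod lies flat in the tray, the ram was lowered gently until it rested on the ring, and the gripper is clear of everything; I viewed 12 pictures, two over the limit of 10.

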